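# Close a plaster casting box with its cam-locked end board

### The job

Close the open left end of the casting box round the plaster core: turn the key on the box's sloping face back to its stop, nose to the open end, so that the cam stands open, stand the loose end board against the rubber seal with its headed stud in the cam, then turn the key clockwise all the way to its stop so that the stud is drawn in and the board is left clamped tight. Let go of everything, and do not shift the core or the things standing round the box.

Things in the scene. Friction and masses are not known exactly. Their poses are not given: they have to be found in the camera images.
- casting_box: Open-topped box of pale boards on a fixed plywood base, 220 x 310 x 12 mm. Origin on the bench; x to the box's back (away from the robot), y along it to its OPEN left end, z up. Box: x -100..100, y -170..30, top z = 112 mm; end plane y = 30; from there to y = 140 bare base (top z = 12), the end board's landing. Cavity with the core x 7..87, back wall x 87..100.
- box_mouth (a point): Point of the end plane on the stud's line into the front beam: 44 mm along y from the cam's axis, 51 mm above the bench; axes as the box's. The front beam is a hollow wedge, box x -100..7: its aluminium face, sloping 35 degrees towards the robot, rises from z = 37 to 112 mm. The beam's end is open and shows the cam drum (80 mm) inside.
- cam (a joint): Cam, turned by the key. 0 (stop) = open: drum's mouth (28 mm wide) and key's nose point to the box's open end. Grows CLOCKWISE seen from above the face (nose swings uphill) to the stop at 1.7 rad. Starts part-turned; the head enters only within 0.1 rad of 0. From 0.4 rad the slot holds the head and draws it 8 mm up to 1.31 rad; beyond, it is level and stays put. 0.04 N m empty, about 0.15 N m drawing.
- cam_key (a point): Middle of the key, on the cam's axis, 19 mm above the sloping face. z = axis, out of the face, 35 degrees from vertical towards the robot; y = along the key to its nose; turns with it. Dark steel bar 79 mm long (36 mm behind the axis, 43 ahead), 14 mm thick, 4 to 34 mm above the face, on a flange 84 mm across, 4 thick. Grip it across its thickness with the tool along the axis.
- cam_nose (a point): Middle of the key's pointed nose, 43 mm from the axis, 19 mm above the face; shows which way the mouth faces.
- seal (a joint): One-piece black rubber seal round the box's open end: 0 = free (stands 5 mm out of the end plane), 0.0045 = pressed in fully. It springs back with 1 N at first to 7 N at the end, so the board stays pressed in only while the cam holds it.
- end_board: Loose end board, pale wood, 200 (x) x 18 (y) x 100 mm, 0.35 to 0.6 kg; top edge level from x = 7 to 100, then sloping down to 25 mm at x = -100. It stands on the bench left of the box. Origin: middle of its underside. Stud on the inner face (y = -9); foot on the other, to y = 43, 18 high, two gussets to 68. In place: axes as the box's, underside on the base, x = 0, y = 44 at the free seal, 40 clamped.
- board_grip (a point): Point on the level top edge of the end board, at x = 20, y = 0, z = 100 mm in the board's frame; a good place to grip across the 18 mm thickness from above.
- stud_head (a point): Centre of the round steel stud head, 20 mm across, 25.2 mm out of the end board's inner face on a 9 mm shank; x = -43, y = -34.2, z = 39.3 mm in the board's frame. It enters level along the box's y, within 4 mm sideways. With the board at the free seal it is 20.2 mm inside the end plane (box_mouth); the cam catches it from 17 mm on.
- board_face (a point): Foot of the stud on the end board's inner face; axes as the board's.
- core: White plaster block 65 (x) x 120 (y) x 73 mm standing in the box's cavity, centred at x = 47, y = -62 mm in the box; to be left alone.
- soap_jar: Bystander: ochre jar with white lid, 66 across x 105 mm high, left of the work. Origin under its middle.
- funnel: Bystander: red plastic funnel on its mouth, 93 across x 92 mm high, far left. Origin under its middle.
- wedge: Bystander: wooden mould wedge, 34 x 95 x 22 mm, lying in front of the work. Origin under its middle.
- natch_tin: Bystander: flat white tin, 70 across x 28 mm high, right front. Origin under its middle.
- kidney: Bystander: flat wooden kidney, 58 x 114 x 7 mm, lying right of the work. Origin under its middle.
There are look-alikes about, which are no part of the job. Leave any green look-alike of the end_board alone.

How it is judged:
By the outcome, as a careful person would: the job done as asked, in the order asked, and still so for the second after the job is handed in, with the robot touching nothing.
It also fails if it takes over 69 s, if anything falls off the work surface, if the arm or the gripper's body presses on something with over 40 N, if the wrist force passes 120 N, or if a joint passes its speed limit or range.

### The arm

A 6-joint arm with a two-finger parallel gripper is mounted at the origin on the work surface; the furniture and walls round the work are solid. World frame = base frame: x ahead of the robot, y to its left, z up, the work surface at z = 0. Lengths are in m, angles in rad, forces in N, time in s.
With the tool pointing down it reaches from about 0.425 to 0.95 m from the base axis. Payload 3.5 kg.
Tool frame: the origin (TCP) lies on the centre line of the jaws, within the pads' length; the fingertips stand 17 mm ahead of it and the grasp point (between the pads) lies 2 mm behind it; z points along the fingers, y is the line along which they close (so a half turn about z gives the same grasp; the last joint's range is limited). The gripper opens to 85 mm and grips with 20 to 120 N. Pads are 22 mm wide; open, the fingers measure 114 mm over their backs; the gripper's body (76 mm by 85 mm) begins 54 mm behind the grasp point. The pads swing forward as they close: fully open they stand 13 mm farther back than shut.
Start: joints at [1.083, 0.286, 1.577, -0, 1.279, -0.15], TCP at [0.224, 0.637, 0.248] pointing down, gripper open.
Joint ranges: [-2.77, 2.77], [-0.9, 2.22], [0.21, 2.48], [-1.53, 4.67], [0.24, 2.81], [-2.84, 2.84]. Speed limits (rad/s): [2.79, 2.79, 3.14, 3.14, 3.14, 3.14].

### API

Orientations are given as a unit quaternion [x, y, z, w].
In Python, from plant import ctrl gives the robot as it stands. The module is installed in compiled form; this text tells all that it offers.
- The arm moves only by the tool drive_tool, never from a script. Its argument "moves" is a list of rows, each a list of 3 entries, a list of its own where there are three numbers: the turn, a rotation vector about the tool's x, y, z in rad, then the shift along the tool's x, y, z in m, then the finger opening in m, from 0 to 0.0854. A call has 1 to 5 rows; each row shifts and turns the commanded pose from where the row before left it, along the tool's axes as they then stand; what a row does not reach is not made up. A row lasts 1/8 s, in which the tool goes at most 62.5 mm and 10.7 degrees, less where a joint would pass 70% of its speed; a pose out of reach is approached as far as the arm can. A call with a gripper value outside its range is refused whole. The fingers move at their own pace and stop on an object; "grip_force" is the grip in N (left out, the last holds). Time passes only in rows, so rows that do not move let the fingers close. It gives the time, the measured TCP pose, the force, the opening and the grip force at its end, in the units of the state.
- ctrl.get_state(): the state, without advancing time (a new reading comes with each control period).
- ctrl.read_camera(name): name is "side" or "top"; returns a dict with "image" (384x512x3 uint8, red, green, blue), "fx", "fy", "cx", "cy" (pixels), "R" (3x3) and "t" (3): a world point X has camera coordinates R X + t. Camera axes: x right, y down, z forward; pixel columns grow to the right and rows downward; lengths in m; the calibration is good to about 2 mm. A picture is of the moment at which its call begins. There is no depth.
- ctrl.sign_off(): hands the job in; it is judged then, once.
The state is a dict: "time": time; "qpos": joint angles; "dq": joint speeds; "joint_efforts": joint torques, N m; "eef_pos": TCP position; "tcp_rot": TCP orientation; "contact_force": force on the tool from outside, world axes, zero at the start; "wrist_torque": the same for the moment, N m; "opening": opening from 0.0 (shut) to 1.0 (fully open); "finger_force": force on a finger pad.
Only numpy, scipy, OpenCV 4.12 (cv2) and the standard library are available. Lean on these libraries where they do the work, as an engineer would, in place of code of your own. Each camera call takes 0.05 s, during which the arm holds its last target. There are 200 camera calls.

## Working session

There is one attempt and no reset: what is moved stays moved. The work goes in short steps, Python scripts to look and compute and a tool call to move; the robot and the scene stay as the last step left them, time stands still between calls to the robot, and variables do not carry over. Pictures are saved under pics/ and viewed, at most 12 in all, crops included, and the job is handed in when it is done.

Besides the shell and the picture viewer there is one more tool, called as name(argument=value, ...) on one line, values as JSON. drive_tool: Moves the arm, as the interface text tells. Its arguments: {"type":"object","properties":{"moves":{"type":"array","items":{"type":"array"}},"grip_force":{"type":"number"}},"required":["moves"]}

```bash
mkdir -p pics; cat > h.py <<'E'
import numpy as np, cv2
from plant import ctrl
from scipy.spatial.transform import Rotation as Rn
def cam(n):
    c=ctrl.read_camera(n); c['image']=np.array(c['image']); return c
def ray(c,u,v):
    R=np.array(c['R']);t=np.array(c['t'])
    d=R.T@np.array([(u-c['cx'])/c['fx'],(v-c['cy'])/c['fy'],1]); return -R.T@t,d
def onz(c,u,v,z):
    o,d=ray(c,u,v); return o+d*(z-o[2])/d[2]
def proj(c,X):
    p=np.array(c['R'])@np.array(X)+np.array(c['t']); return np.array([c['fx']*p[0]/p[2]+c['cx'],c['fy']*p[1]/p[2]+c['cy']])
def save(c,name,crop=None,s=1):
    im=c['image'][:,:,::-1]
    if crop: im=im[crop[1]:crop[3],crop[0]:crop[2]]
    cv2.imwrite('pics/'+name,cv2.resize(im,None,fx=s,fy=s,interpolation=cv2.INTER_CUBIC))
E
python3 - <<'E'
from h import *
for n in('top','side'):
    c=cam(n); save(c,n+'0.png',None,1.5); R=np.array(c['R']); print(n,-R.T@np.array(c['t']),R[2],c['fx'])
s=ctrl.get_state(); print(s)
E
```

```text
top [0.29397546 0.01906742 1.19412711] [ 0.17871441  0.0109356  -0.98384022] 359.2409974904906
side [ 0.08352165 -0.74208587  0.88697316] [ 0.35978212  0.65845635 -0.66105375] 425.38528925859833
{'time': 0.1, 'qpos': array([ 1.08299335e+00,  2.87118958e-01,  1.57802017e+00, -5.27029424e-05,
        1.27864168e+00, -1.50040050e-01]), 'dq': array([ 0.00067436,  0.0005495 , -0.00225804,  0.00087916, -0.00065853,
        0.00114886]), 'joint_efforts': array([ 1.10632331e-05, -4.07294834e+01, -2.93699938e+01, -1.91117979e-04,
        3.43203115e-03,  2.70679624e-05]), 'eef_pos': array([0.22342098, 0.63635423, 0.2470632 ]), 'tcp_rot': array([ 1.68072223e-01,  9.85774077e-01, -1.04681794e-03, -3.19085716e-04]), 'contact_force': array([ 0.0495113 , -0.50026275, -0.57157983]), 'wrist_torque': array([-0.06277066,  0.02116823, -0.02348053]), 'finger_force': 0.0, 'opening': 1.0046618147903417}
```

View pics/top0.png

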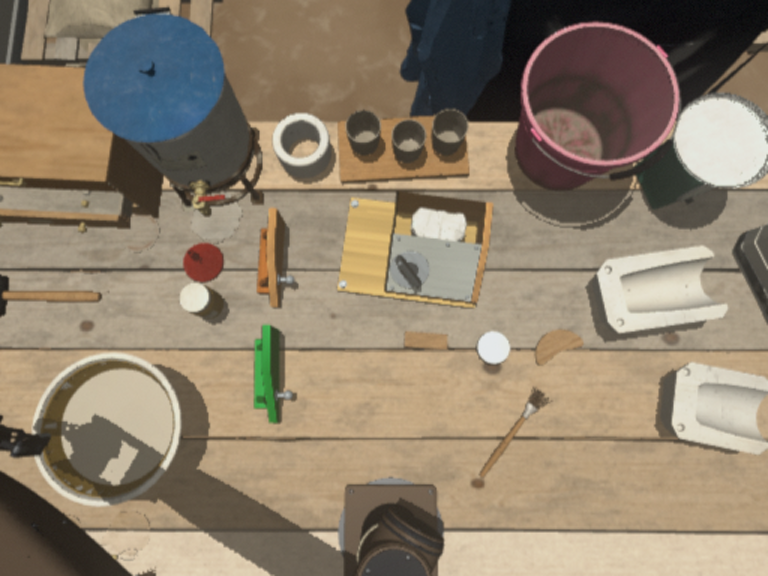

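View pics/side0.png

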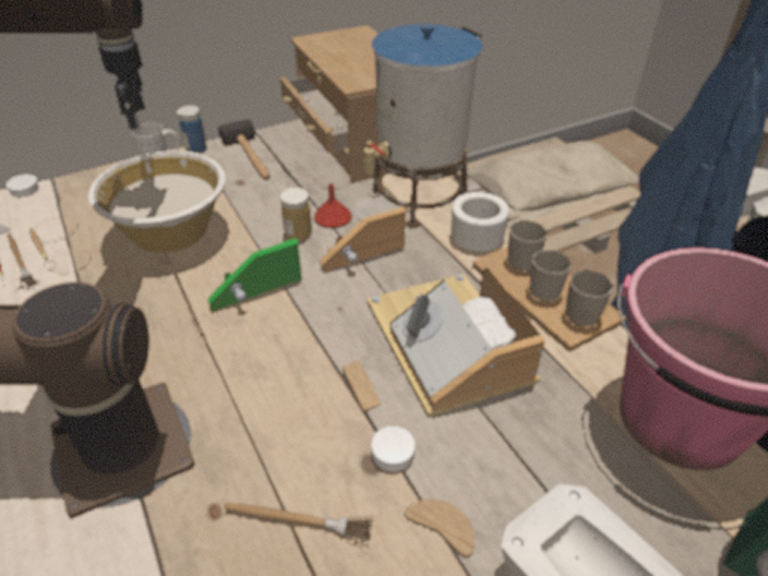

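```bash
python3 - <<'E'
from h import *
c=cam('top'); save(c,'t1.png',(165,122,335,210),4.7)
c=cam('side'); save(c,'s1.png',(205,130,365,280),3.9)
E
```

```text
(no output)
```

View pics/t1.png

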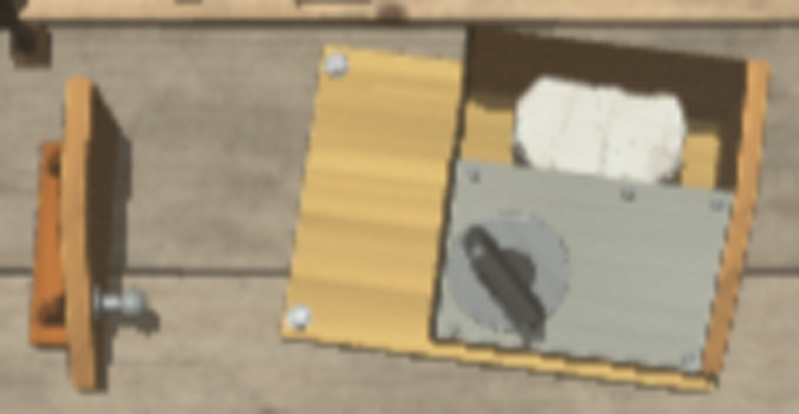

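View pics/s1.png

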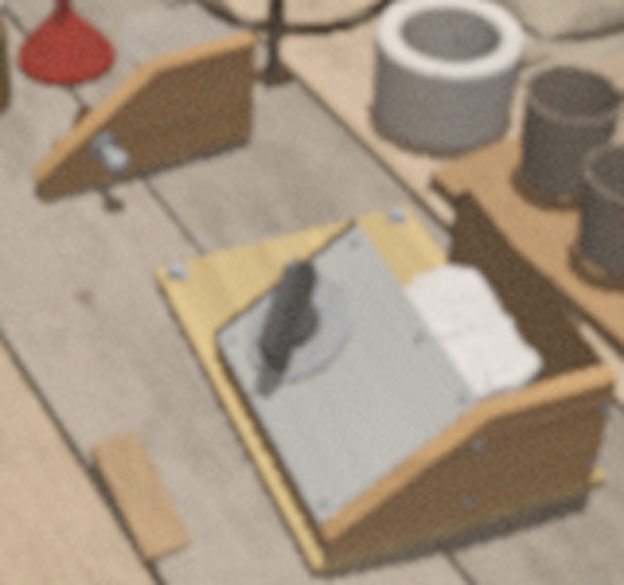

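```bash
cat > m.py <<'E'
from h import *
t=cam('top'); s=cam('side')
T=lambda x,y,z: onz(t,165+x/4.7-.39,122+y/4.7-.39,z)
S=lambda x,y,z: onz(s,205+x/3.9-.37,130+y/3.9-.37,z)
def tri(a,b):
    o1,d1=ray(t,165+a[0]/4.7-.39,122+a[1]/4.7-.39);o2,d2=ray(s,205+b[0]/3.9-.37,130+b[1]/3.9-.37)
    k=np.linalg.lstsq(np.c_[d1,-d2],o2-o1,rcond=None)[0]; p,q=o1+d1*k[0],o2+d2*k[1]; return (p+q)/2,np.linalg.norm(p-q)
E
python3 - <<'E'
from m import *
np.set_printoptions(precision=4,suppress=True)
lb,lf,rf=T(325,45,.012),T(283,338,.012),T(712,388,.012)
print('base top',lb,lf,rf,np.linalg.norm(lb-lf),np.linalg.norm(lf-rf))
print('side base lf,rf',S(158,270,.012),S(322,572,.012))
print('corner x7y30 z112',tri((459,160),(357,222)))
print('key ends',tri((472,238),(302,268)),tri((535,335),(268,388)))
print('stud',tri((132,302),(115,157)))
print('board top back',T(68,80,.1),T(90,80,.1),S(253,38,.1))
print('board low front',T(80,390,.025),T(105,390,.025),S(38,185,.025))
print('board back bottom inner', S(250,143,0),'front',S(45,198,0))
E
```

```text
base top [0.7264 0.091  0.012 ] [0.5075 0.1185 0.012 ] [ 0.4719 -0.1853  0.012 ] 0.22060184687881312 0.30590888234100383
side base lf,rf [0.5138 0.1128 0.012 ] [ 0.4741 -0.1959  0.012 ]
corner x7y30 z112 (array([ 0.6119, -0.0057,  0.1111]), np.float64(0.004132646855171899))
key ends (array([ 0.5621, -0.0144,  0.0951]), np.float64(0.0032117719235147733)) (array([ 0.5077, -0.0601,  0.0411]), np.float64(0.006659110175295415))
stud (array([0.529 , 0.2212, 0.0424]), np.float64(0.0032367066169673555))
board top back [0.6695 0.26   0.1   ] [0.6694 0.245  0.1   ] [0.6716 0.2437 0.1   ]
board low front [0.468  0.2593 0.025 ] [0.468  0.2417 0.025 ] [0.4683 0.2375 0.025 ]
board back bottom inner [0.6648 0.2317 0.    ] front [0.4776 0.2477 0.    ]
```

```bash
cat >> h.py <<'E'
np.set_printoptions(precision=4,suppress=True)
YAW=-.122; O=np.array([.602,-.0353,0])
B=Rn.from_euler('z',YAW).as_matrix()
W=lambda b: O+B@np.array(b)
N=B@np.array([-.5736,0,.8192]); UP=B@np.array([.8192,0,.5736]); YB=B[:,1]
AX0=W([-.043,-.014,.051])+N*.02125   # axis on face
def facept(c,u,v,h):
    o,d=ray(c,u,v); P=AX0+N*h; return o+d*((P-o)@N)/(d@N)
def keyR(a):
    k=np.cos(a)*YB+np.sin(a)*UP; return np.c_[k,np.cross(-N,k),-N]
def delta(p,R):
    s=ctrl.get_state(); R0=Rn.from_quat(s['tcp_rot']); 
    rv=(R0.inv()*Rn.from_matrix(R)).as_rotvec(); d=np.array(p)-s['eef_pos']
    print('pos',s['eef_pos'],'q',s['qpos'],'t',s['time'],'F',s['contact_force'],'op',s['opening'],'ff',s['finger_force'])
    print('turn',rv,'deg',np.degrees(np.linalg.norm(rv)),'shift now-axes',R0.inv().apply(d),'target-axes',np.array(R).T@d,'world',d)
def keyangle(name=None):
    out=[]
    for n in('top','side'):
        c=cam(n); ce=AX0+N*.019; m=np.zeros((384,512),np.uint8)
        poly=np.array([proj(c,ce+.05*(np.cos(t)*YB+np.sin(t)*UP)) for t in np.linspace(0,6.28,40)])
        cv2.fillPoly(m,[poly.round().astype(int)],1)
        dark=(c['image'].max(2)<95)&(m>0)
        v,u=np.nonzero(dark)
        P=np.array([facept(c,a,b,.019)-ce for a,b in zip(u,v)]); q=np.c_[P@YB,P@UP]
        mu=q.mean(0); w,V=np.linalg.eigh(np.cov(q.T)); x=V[:,1]*np.sign(V[1,1]+V[0,1]); pr=(q-mu)@x
        print(n,len(u),'mid',mu,'angle',np.arctan2(x[1],x[0]),'ext',pr.min(),pr.max(),np.sqrt(w))
        if name:
            im=c['image'].copy(); im[dark]=[255,0,0]; save({'image':im},name+n+'.png',tuple(np.r_[poly.min(0)-15,poly.max(0)+15].astype(int)),4)
E
python3 - <<'E'
from h import *
keyangle('k0')
print(AX0+N*.019)
a=.8
delta(AX0+N*.12,keyR(a))
import glob
a=cv2.imread('pics/k0top.png');b=cv2.imread('pics/k0side.png');h=max(a.shape[0],b.shape[0])
p=lambda i:cv2.copyMakeBorder(i,0,h-i.shape[0],0,0,cv2.BORDER_CONSTANT); cv2.imwrite('pics/k0.png',np.hstack([p(a),p(b)]))
E
```

```text
top 175 mid [ 0.0047 -0.001 ] angle 0.7987722016759036 ext -0.04108980188508404 0.04403015026258683 [0.0101 0.0211]
side 143 mid [-0.0061  0.0012] angle 0.8241581796887806 ext -0.03670001648906844 0.0421101721129978 [0.0056 0.0218]
[ 0.5347 -0.0412  0.084 ]
pos [0.2236 0.6368 0.2481] q [ 1.083   0.2865  1.5769  0.      1.2786 -0.15  ] t 0.4 F [-0.1965 -0.6273 -0.6208] op 1.0011277229119793 ff 0.0
turn [-0.7148 -0.2032  2.0755] deg 126.31221863636856 shift now-axes [-0.4616 -0.5489  0.0816] target-axes [-0.28    0.6133  0.2579] world [ 0.2536 -0.6709 -0.0814]
```

View pics/k0.png

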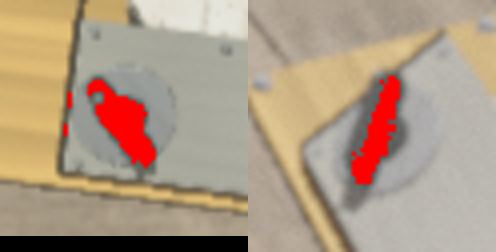

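drive_tool(moves=[[[0,0,0],[-0.038,-0.046,0],0.0854],[[0,0,0],[-0.038,-0.046,0],0.0854],[[0,0,0],[-0.038,-0.046,0],0.0854],[[0,0,0],[-0.038,-0.046,0],0.0854],[[0,0,0],[-0.038,-0.046,0],0.0854]])

```text
time: 1.02
eef_pos: [0.3271, 0.3552, 0.2487]
tcp_rot: [0.168, 0.986, 0.0, 0.0]
contact_force: [-0.2, 0.2, 1.4]
opening: 1.001
finger_force: 0.0
```

drive_tool(moves=[[[0,0,0],[-0.038,-0.046,0],0.0854],[[0,0,0],[-0.038,-0.046,0],0.0854],[[0,0,0],[-0.038,-0.046,0],0.0854],[[0,0,0],[-0.038,-0.046,0],0.0854],[[0,0,0],[-0.038,-0.046,0],0.0854]])

```text
time: 1.65
eef_pos: [0.4301, 0.075, 0.2489]
tcp_rot: [0.168, 0.986, 0.0, 0.001]
contact_force: [1.3, -0.1, -1.0]
opening: 1.002
finger_force: 0.0
```

drive_tool(moves=[[[-0.055,-0.0156,0.16],[0,0,0],0.0854],[[-0.055,-0.0156,0.16],[0,0,0],0.0854],[[-0.055,-0.0156,0.16],[0,0,0],0.0854],[[-0.055,-0.0156,0.16],[0,0,0],0.0854],[[-0.055,-0.0156,0.16],[0,0,0],0.0854]])

```text
time: 2.28
eef_pos: [0.4298, 0.0767, 0.2486]
tcp_rot: [0.538, 0.831, 0.126, 0.06]
contact_force: [-0.3, -0.1, 0.2]
opening: 0.999
finger_force: 0.0
```

drive_tool(moves=[[[-0.055,-0.0156,0.16],[0,0,0],0.0854],[[-0.055,-0.0156,0.16],[0,0,0],0.0854],[[-0.055,-0.0156,0.16],[0,0,0],0.0854],[[-0.055,-0.0156,0.16],[0,0,0],0.0854],[[-0.055,-0.0156,0.16],[0,0,0],0.0854]])

```text
time: 2.9
eef_pos: [0.4297, 0.0768, 0.2486]
tcp_rot: [0.809, 0.53, 0.229, 0.109]
contact_force: [-0.3, 0.4, 0.2]
opening: 1.001
finger_force: 0.0
```

drive_tool(moves=[[[-0.055,-0.0156,0.16],[0,0,0],0.0854],[[-0.055,-0.0156,0.16],[0,0,0],0.0854],[[-0.055,-0.0156,0.16],[0,0,0],0.0854],[[0,0,0],[0,0,0],0.0854],[[0,0,0],[0,0,0],0.0854]])

```text
time: 3.52
eef_pos: [0.4298, 0.0769, 0.2486]
tcp_rot: [0.904, 0.303, 0.271, 0.13]
contact_force: [0.2, 0.2, -0.6]
opening: 0.996
finger_force: 0.0
```

```bash
python3 -c "
from h import *
delta(AX0+N*.12,keyR(.8))
delta(AX0+N*.026,keyR(.8))"
```

```text
pos [0.4298 0.0769 0.2486] q [-0.0262 -0.6096  2.4358 -0.0844  0.7088  0.9443] t 3.525 F [ 0.1592  0.2234 -0.5955] op 0.9964598344895789 ff 0.0
turn [-0.0003  0.0003 -0.0016] deg 0.09273573470895842 shift now-axes [-0.0707  0.0769  0.1018] target-axes [-0.0709  0.0768  0.1018] world [ 0.0474 -0.111  -0.0819]
pos [0.4298 0.0769 0.2486] q [-0.0262 -0.6096  2.4358 -0.0844  0.7088  0.9443] t 3.525 F [ 0.1592  0.2234 -0.5955] op 0.9964598344895789 ff 0.0
turn [-0.0003  0.0003 -0.0016] deg 0.09273573470895842 shift now-axes [-0.0707  0.0769  0.1958] target-axes [-0.0709  0.0768  0.1958] world [ 0.1009 -0.1176 -0.1589]
```

drive_tool(moves=[[[0,0,0],[-0.0235,0.0256,0.034],0.0854],[[0,0,0],[-0.0235,0.0256,0.034],0.0854],[[0,0,0],[-0.0235,0.0256,0.034],0.0854],[[0,0,0],[0,0,0.04],0.0854],[[0,0,0],[0,0,0],0.0854]])

```text
time: 4.15
eef_pos: [0.4986, -0.0374, 0.1295]
tcp_rot: [0.906, 0.302, 0.268, 0.127]
contact_force: [0.1, 0.1, 0.2]
opening: 1.001
finger_force: 0.0
```

```bash
python3 -c "
from h import *
delta(AX0+N*.026,keyR(.8))
a=cam('top');b=cam('side')
for n,c in(('a',a),('b',b)):
    u,v=proj(c,AX0).astype(int); save(c,n+'.png',(u-50,v-60,u+50,v+40),3.9); print(n,proj(c,AX0+N*.026))
cv2.imwrite('pics/g1.png',np.hstack([cv2.imread('pics/a.png'),cv2.imread('pics/b.png')]))"
```

```text
pos [ 0.4986 -0.0374  0.1295] q [-0.3355 -0.2227  2.4179  0.3345  0.3743  0.316 ] t 4.15 F [0.1061 0.0635 0.1868] op 1.0006579415117551 ff 0.0
turn [-0.0064  0.0065 -0.0056] deg 0.615390266507872 shift now-axes [0.0035 0.0024 0.0511] target-axes [0.0031 0.002  0.0511] world [ 0.0322 -0.0032 -0.0397]
a [273.5613 181.9022]
b [276.4635 209.4371]
```

View pics/g1.png

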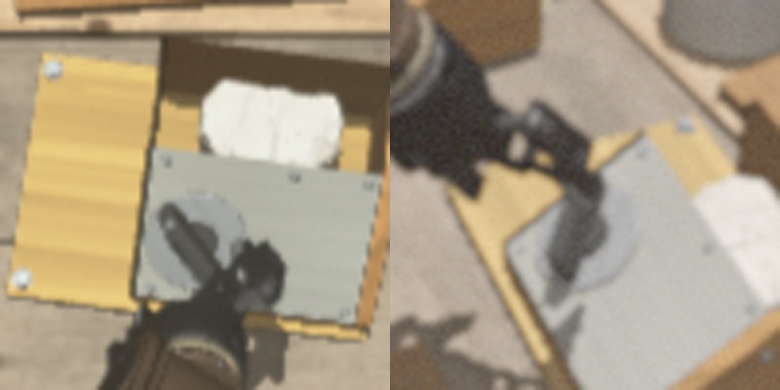

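drive_tool(moves=[[[-0.006,0.006,-0.005],[0.003,0.002,0.013],0.0854],[[0,0,0],[0,0,0.013],0.0854],[[0,0,0],[0,0,0.013],0.0854],[[0,0,0],[0,0,0.011],0.0854],[[0,0,0],[0,0,0],0.0854]])

```text
time: 4.88
eef_pos: [0.5318, -0.0398, 0.0956]
tcp_rot: [0.902, 0.304, 0.275, 0.132]
contact_force: [-0.4, 0.6, -0.2]
opening: 1.001
finger_force: 0.0
```

```bash
python3 -c "
from h import *
delta(AX0+N*.026,keyR(.8))"
```

```text
pos [ 0.5318 -0.0398  0.0956] q [-0.3144 -0.0602  2.3628  0.4589  0.2526  0.1951] t 4.875 F [-0.4435  0.6053 -0.1569] op 1.0013501230813928 ff 0.0
turn [ 0.007  -0.0065  0.0015] deg 0.5519037305009127 shift now-axes [-0.0037 -0.0023  0.0042] target-axes [-0.0037 -0.0022  0.0043] world [-0.0011 -0.0009 -0.0059]
```

drive_tool(moves=[[[0,0,0],[-0.002,-0.002,0],0.01],[[0,0,0],[0,0,0],0.01],[[0,0,0],[0,0,0],0.01],[[0,0,0],[0,0,0],0.01],[[0,0,0],[0,0,0],0.01]], grip_force=30)

```text
time: 5.5
eef_pos: [0.5282, -0.0387, 0.0924]
tcp_rot: [0.903, 0.304, 0.274, 0.13]
contact_force: [-5.5, 2.6, 5.6]
opening: 0.153
finger_force: 31.9
```

```bash
python3 -c "
from h import *
delta(AX0+N*.030,keyR(.8))
print(ctrl.get_state()['wrist_torque'])"
```

```text
pos [ 0.5282 -0.0387  0.0924] q [-0.3153 -0.0613  2.3701  0.4679  0.2522  0.1857] t 5.5 F [-5.5078  2.6311  5.6148] op 0.1532958566100518 ff 31.852714237757027
turn [ 0.0023 -0.0047  0.0007] deg 0.30262652154921393 shift now-axes [-0.0007  0.0017 -0.0002] target-axes [-0.0007  0.0017 -0.0002] world [ 0.0002 -0.0017  0.0006]
[0.415  0.595  0.2289]
```

drive_tool(moves=[[[0,0,-0.15],[0,0,0],0.01],[[0,0,-0.15],[0,0,0],0.01],[[0,0,-0.15],[0,0,0],0.01],[[0,0,-0.15],[0,0,0],0.01],[[0,0,0],[0,0,0],0.01]])

```text
time: 6.12
eef_pos: [0.5284, -0.0389, 0.0926]
tcp_rot: [0.773, 0.558, 0.223, 0.206]
contact_force: [-4.6, 1.5, 3.7]
opening: 0.15
finger_force: 31.8
```

```bash
cat >> h.py <<'E'
def chk(a,h=.03):
    delta(AX0+N*h,keyR(a)); s=ctrl.get_state(); R=Rn.from_quat(s['tcp_rot'])
    print('F tool',R.inv().apply(s['contact_force']),'M tool',R.inv().apply(s['wrist_torque']))
E
python3 -c "
from h import *
chk(0)"
```

```text
pos [ 0.5284 -0.0389  0.0926] q [-0.3155 -0.0612  2.3697  0.4676  0.2518 -0.4146] t 6.125 F [-4.6149  1.5499  3.7141] op 0.15022344743946733 ff 31.844103173352778
turn [ 0.0054 -0.0017 -0.1988] deg 11.394706321529112 shift now-axes [-0.0014  0.0007 -0.0002] target-axes [-0.0015  0.0004 -0.0002] world [-0.     -0.0015  0.0004]
F tool [ 0.6195 -1.9045 -5.7865] M tool [ 0.8132  0.2169 -0.0224]
```

drive_tool(moves=[[[0,0,-0.1],[0,0,0],0.01],[[0,0,-0.06],[0,0,0],0.01],[[0,0,-0.03],[0,0,0],0.01],[[0,0,0],[0,0,0],0.01]])

```text
time: 6.62
eef_pos: [0.5285, -0.0389, 0.0927]
tcp_rot: [0.717, 0.628, 0.203, 0.226]
contact_force: [-3.7, 2.6, 3.7]
opening: 0.154
finger_force: 31.8
```

```bash
python3 -c "
from h import *
chk(0)"
```

```text
pos [ 0.5285 -0.0389  0.0927] q [-0.3155 -0.0612  2.3696  0.4678  0.2517 -0.6036] t 6.625 F [-3.7393  2.5738  3.7395] op 0.15393941557227744 ff 31.774359127739444
turn [ 0.0057 -0.0012 -0.0101] deg 0.665708236796659 shift now-axes [-0.0014  0.0003 -0.0002] target-axes [-0.0015  0.0002 -0.0002] world [-0.0001 -0.0014  0.0003]
F tool [ 2.0943 -1.1424 -5.3758] M tool [ 0.774   0.3902 -0.0245]
```

drive_tool(moves=[[[0,0,-0.03],[0,0,0],0.01],[[0,0,-0.03],[0,0,0],0.01],[[0,0,0],[0,0,0],0.01]])

```text
time: 7.0
eef_pos: [0.5285, -0.0391, 0.0927]
tcp_rot: [0.7, 0.646, 0.197, 0.231]
contact_force: [-6.6, 2.0, 4.6]
opening: 0.157
finger_force: 45.9
```

```bash
python3 -c "
from h import *
chk(0)"
```

```text
pos [ 0.5285 -0.0391  0.0927] q [-0.3161 -0.0614  2.3699  0.4719  0.2514 -0.6591] t 7.0 F [-6.6444  1.9608  4.5581] op 0.15691169861230286 ff 45.87556527927518
turn [ 0.0065 -0.0013  0.0411] deg 2.3862047328433267 shift now-axes [-0.0013  0.0001 -0.0002] target-axes [-0.0013  0.0002 -0.0002] world [-0.0001 -0.0013  0.0003]
F tool [ 1.2683 -2.8842 -7.6709] M tool [0.7352 0.2608 1.1224]
```

drive_tool(moves=[[[0,0,0.02],[0,0,0],0.01],[[0,0,0],[0,0,0],0.06],[[0,0,0],[0,0,0],0.06],[[0,0,0],[0,0,0],0.06],[[0,0,0],[0,0,-0.02],0.06]])

```text
time: 7.62
eef_pos: [0.5172, -0.0383, 0.1084]
tcp_rot: [0.704, 0.642, 0.197, 0.23]
contact_force: [-1.2, 0.3, 0.0]
opening: 0.697
finger_force: 0.0
```

drive_tool(moves=[[[0,0,0],[0,0,-0.05],0.06],[[0,0,0],[0,0,-0.05],0.06],[[0,0,0],[0,0,0],0.06]])

```text
time: 8.0
eef_pos: [0.4614, -0.0318, 0.1968]
tcp_rot: [0.702, 0.641, 0.201, 0.237]
contact_force: [-0.4, -0.0, -0.0]
opening: 0.703
finger_force: 0.0
```

```bash
python3 - <<'E'
from h import *
keyangle()
delta([.589,.252,.2],np.diag([-1,1,-1.]))
# board top-edge: wooden pixels' inner/outer edges in top view
c=cam('top'); im=cv2.cvtColor(c['image'],cv2.COLOR_RGB2HSV)
for x in(.66,.64,.62,.60,.585):
    u0,v=proj(c,[x,.252,.1]); row=im[int(round(v)),int(u0)-15:int(u0)+16]
    w=(row[:,1]>110)&(row[:,2]>120); i=np.nonzero(w)[0]; print(int(round(v)),i+int(u0)-15,[onz(c,k+int(u0)-15,v,.1)[1].round(4) for k in(i.min()-.5,i.max()+.5)] if len(i) else '')
    print(row[:,2],row[:,1])
E
```

```text
top 263 mid [ 0.0029 -0.0097] angle 0.441088128957604 ext -0.033532097339871586 0.049372836910348654 [0.015  0.0195]
side 44 mid [-0.024  -0.0036] angle -0.29925268675840627 ext -0.020874653246453313 0.02423744817169532 [0.0047 0.0135]
pos [ 0.4602 -0.0313  0.1915] q [-0.3587 -0.4769  2.47    0.2591  0.5556 -0.4461] t 8.1 F [-0.1429 -0.5992  0.6988] op 0.7010991328437838 ff 0.0
turn [ 0.4523  0.5296 -1.6032] deg 100.14787056933507 shift now-axes [0.2942 0.09   0.047 ] target-axes [-0.1288  0.2833 -0.0085] world [0.1288 0.2833 0.0085]
141 [179 180 181 182 183 184] [np.float64(0.2614), np.float64(0.2423)]
[167 169 172 175 175 174 173 174 176 175 172 172 180 220 220 218 216 210
 132  98 144 166 171 173 173 174 175 174 174 172 170] [ 55  54  52  54  52  53  52  51  51  51  50  50  61 119 134 138 138 136
 129  94  55  49  49  49  49  51  52  51  48  52  51]
148 [179 180 181 182 183] [np.float64(0.2607), np.float64(0.2447)]
[176 179 176 176 175 175 174 172 172 172 172 169 156 206 216 216 212 208
 119  81  79  79  80  91 143 163 163 159 160 162 162] [ 49  50  49  51  52  51  50  50  50  49 
[... 407 characters left out ...]
3  52  51  52  52]
160 [173 174 175 176 177 178 179 180 181 182] [np.float64(0.2781), np.float64(0.2465)]
[164 167 168 169 172 176 179 176 163 182 186 184 162 204 212 207 201 199
 116  83  78  80  80  81  83  87  90 102 161 171 173] [ 50  50  50  50  49  49  51  57 113 161 170 169 157 139 135 136 134 133
 125 104 108  99 112 104  77  64  59  55  54  55  53]
164 [173 174 175 176 177 178 179 180 181 182] [np.float64(0.2775), np.float64(0.2459)]
[175 173 173 175 175 176 174 175 185 191 193 191 177 204 208 201 197 190
 114  82  79  80  80  81  88  91  97 132 167 173 179] [ 50  50  50  52  52  55  53  61 138 167 170 168 151 138 136 136 136 133
 127 103 103 105 108  98  67  56  50  50  47  49  50]
```

drive_tool(moves=[[[0,0,0],[0.049,0.015,0.008],0.06],[[0,0,0],[0.049,0.015,0.008],0.06],[[0,0,0],[0.049,0.015,0.008],0.06],[[0,0,0],[0.049,0.015,0.008],0.06],[[0,0,0],[0.049,0.015,0.008],0.06]])

```text
time: 8.78
eef_pos: [0.5679, 0.2065, 0.193]
tcp_rot: [0.704, 0.643, 0.195, 0.23]
contact_force: [0.9, 0.0, 0.5]
opening: 0.702
finger_force: 0.0
```

drive_tool(moves=[[[0,0,0],[0.049,0.015,0.007],0.06],[[0.045,0.053,-0.16],[0,0,0],0.06],[[0.045,0.053,-0.16],[0,0,0],0.06],[[0.045,0.053,-0.16],[0,0,0],0.06],[[0.045,0.053,-0.16],[0,0,0],0.06]])

```text
time: 9.4
eef_pos: [0.588, 0.2516, 0.1945]
tcp_rot: [0.476, 0.856, 0.131, 0.153]
contact_force: [-0.4, -0.3, 0.3]
opening: 0.704
finger_force: 0.0
```

drive_tool(moves=[[[0.045,0.053,-0.16],[0,0,0],0.06],[[0.045,0.053,-0.16],[0,0,0],0.06],[[0.045,0.053,-0.16],[0,0,0],0.06],[[0.045,0.053,-0.16],[0,0,0],0.06],[[0.045,0.053,-0.16],[0,0,0],0.06]])

```text
time: 10.02
eef_pos: [0.5884, 0.2513, 0.1946]
tcp_rot: [0.101, 0.994, 0.027, 0.028]
contact_force: [0.7, 0.2, 0.7]
opening: 0.702
finger_force: 0.0
```

drive_tool(moves=[[[0.045,0.053,-0.16],[0,0,0],0.06],[[0,0,0],[0,0,0],0.06]])

```text
time: 10.28
eef_pos: [0.5888, 0.2518, 0.195]
tcp_rot: [0.024, 1.0, 0.006, 0.003]
contact_force: [-0.7, 0.4, -0.3]
opening: 0.703
finger_force: 0.0
```

```bash
python3 - <<'E'
from h import *
delta([.589,.2525,.12],np.diag([-1,1,-1.]))
c=cam('side'); a=c
u,v=proj(c,[.57,.22,.08]).astype(int); save(c,'g2a.png',(u-60,v-60,u+60,v+40),3.3)
c=cam('top'); u,v=proj(c,AX0).astype(int); save(c,'g2b.png',(u-110,v-60,u+10,v+40),3.3)
cv2.imwrite('pics/g2.png',np.hstack([cv2.imread('pics/g2a.png'),cv2.imread('pics/g2b.png')]))
E
```

```text
pos [0.5888 0.2518 0.195 ] q [ 0.2421  0.2525  1.7184  0.0113  1.1616 -1.2854] t 10.275 F [-0.7497  0.4345 -0.2908] op 0.7028077654631298 ff 0.0
turn [ 0.0124  0.006  -0.0477] deg 2.8466990743390657 shift now-axes [ 0.0003 -0.0003  0.075 ] target-axes [-0.0002  0.0007  0.075 ] world [ 0.0002  0.0007 -0.075 ]
```

View pics/g2.png

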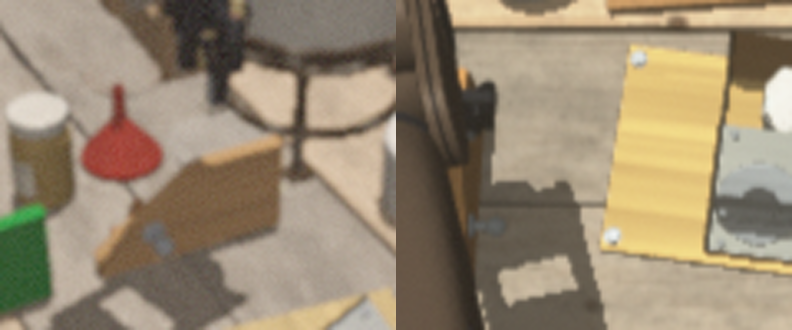

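drive_tool(moves=[[[0.012,0.006,-0.048],[0,0,0],0.06],[[0,0,0],[0,0,0.04],0.06],[[0,0,0],[0,0,0.04],0.06],[[0,0,0],[0,0,0.025],0.06],[[0,0,0],[0,0,0],0.06]])

```text
time: 11.0
eef_pos: [0.5868, 0.251, 0.0904]
tcp_rot: [-0.0, 1.0, -0.0, -0.001]
contact_force: [-1.0, 0.1, 0.1]
opening: 0.7
finger_force: 0.0
```

drive_tool(moves=[[[0,0,0],[0,0,0],0.012],[[0,0,0],[0,0,0],0.012],[[0,0,0],[0,0,0],0.012],[[0,0,0],[0,0,0],0.012],[[0,0,0],[0,0,0],0.012]], grip_force=50)

```text
time: 11.62
eef_pos: [0.5906, 0.2521, 0.0962]
tcp_rot: [-0.001, 1.0, 0.001, 0.004]
contact_force: [-0.3, 0.9, 6.5]
opening: 0.195
finger_force: 51.2
```

drive_tool(moves=[[[0,0,0],[0,0,-0.02],0.012],[[0,0,0],[0,0,-0.02],0.012],[[0,0,0],[0,0,0],0.012]], grip_force=80)

```text
time: 12.0
eef_pos: [0.5904, 0.252, 0.1367]
tcp_rot: [-0.001, 1.0, 0.001, 0.005]
contact_force: [-0.6, -0.3, -4.1]
opening: 0.191
finger_force: 78.4
```

```bash
cat >> h.py <<'E'
def boardR(): return B@np.diag([-1,1,-1.])
E
python3 -c "
from h import *
delta(W([.0195,.1,.135]),boardR())"
```

```text
pos [0.5904 0.252  0.1367] q [ 0.2455  0.3187  1.7511 -0.0001  1.0617 -1.327 ] t 12.0 F [-0.6163 -0.2692 -4.1183] op 0.1906644920260245 ff 78.43270186102018
turn [0.0029 0.0097 0.1238] deg 7.1157861273556176 shift now-axes [-0.0427 -0.1905  0.0016] target-axes [-0.0659 -0.1837  0.0017] world [ 0.0431 -0.1904 -0.0017]
```

drive_tool(moves=[[[0,0,0.124],[0,0,0],0.012],[[0,0,0],[-0.022,-0.061,0],0.012],[[0,0,0],[-0.022,-0.061,0],0.012],[[0,0,0],[-0.022,-0.061,0],0.012],[[0,0,0],[0,0,0],0.012]])

```text
time: 12.62
eef_pos: [0.6313, 0.0641, 0.1335]
tcp_rot: [0.064, 0.998, 0.0, 0.002]
contact_force: [-0.4, 0.6, -4.7]
opening: 0.19
finger_force: 79.3
```

```bash
python3 - <<'E'
from h import *
delta(W([.0195,.1,.135]),boardR())
ims=[]
for n in('top','side'):
    c=cam(n); hd=W([-.043,.1-.0342,.04+.0393]); u,v=proj(c,hd); print(n,(u,v),'mouth',proj(c,W([-.043,.03,.051])))
    u,v=int(u),int(v); save(c,n+'2.png',(u-40,v-40,u+40,v+40),4.8); print(u-40,v-40); ims.append(cv2.imread('pics/'+n+'2.png'))
cv2.imwrite('pics/g3.png',np.hstack(ims))
E
```

```text
pos [0.6313 0.0641 0.1335] q [-0.0586  0.3099  1.7687  0.0002  1.058  -1.5012] t 12.625 F [-0.4455  0.6123 -4.7153] op 0.190274151343213 ff 79.30379546480253
turn [ 0.0005  0.0049 -0.0063] deg 0.4600856598635028 shift now-axes [-0.0025 -0.0022 -0.0015] target-axes [-0.0025 -0.0022 -0.0015] world [ 0.0022 -0.0025  0.0015]
top (np.float64(249.47875227092578), np.float64(171.34290787958548)) mouth [260.4787 174.7134]
209 131
side (np.float64(273.8877871287833), np.float64(191.68851347091407)) mouth [278.5238 206.8721]
233 151
```

View pics/g3.png

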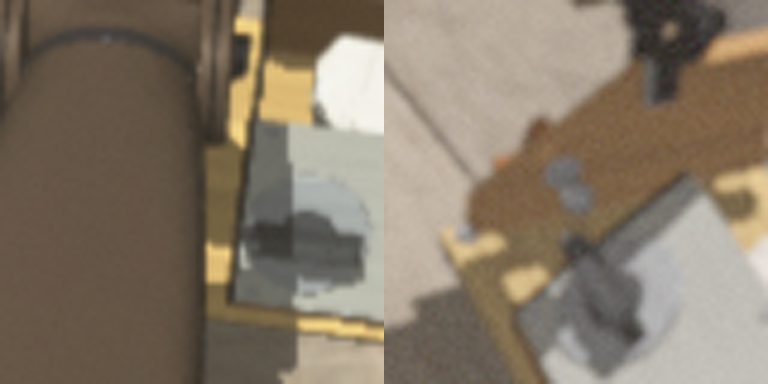

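```bash
cat >> h.py <<'E'
def studmeas(c,u,v):
    s=ctrl.get_state(); tb=B.T@(s['eef_pos']-O); print('tcp box',tb)
    o,d=ray(c,u,v); o=B.T@(o-O); d=B.T@d; yy=tb[1]-.0342; print('head box',o+d*(yy-o[1])/d[1])
E
python3 - <<'E'
from h import *
c=cam('side'); im=c['image'][180:202,260:286].astype(int); print(im.max(2)); print((im[:,:,2]-im[:,:,0]))
studmeas(c,272.5,190.3)
E
```

```text
[[173 145 117 111 122 127 136 135 125 126 123 127 123 126 126 123 123 122
  125 125 127 121 125 124 126 125]
 [161 137 115 120 129 141 153 146 128 127 120 121 124 126 123 122 127 123
  123 122 123 123 130 127 121 123]
 [150 131 122 124 139 153 157 145 131 126 120 124 120 128 125 126 125 123
  122 122 121 122 124 122 122 120]
 [141 129 124 130 145 152 146 134 125 117 118 120 119 119 118 127 124 126
  123 119 122 121 121 121 119 118]
 [129 123 129 131 141 135 131 128 116 116 112 113 112 118 120 122 124 117
  118 121 119 120 125 121 122 123]
 [126 124 124 130 127 130 124 120 118 115 112 113 110 118 119 120 119 119
  124 121 121 119 123 119 122 119]
 [126 120 122 120 121 122 122 120 115 113 108 109 112 108 120 125 123 119
  118 121 123 124 124 126 122 124]
 [119 121 121 121 119 119 117 119 115 110 106 108 109 113 116 118 126 125
  123 124 119 128 126 123 127 125]
 [123 119 119 120 118 117 114 112 105 112 106 100 108 117 116 117 128 124
  124 124 128 128 127 128 124 129]
 [119 119 122 124 120 123 121 115 111 112 111 116 110 114 112 118 122 125
  124 129 129 125 124 125 128 123]
 [124 123 
[... 3063 characters left out ...]
3 -53 -51 -51 -50 -49 -47 -41 -40 -39 -44 -45 -47 -46
  -51 -49 -45 -45 -44 -26 -15 -13]
 [-54 -56 -53 -49 -52 -51 -49 -48 -44 -50 -45 -47 -45 -46 -45 -46 -50 -50
  -49 -46 -45 -33 -25 -14 -13  -9]
 [-49 -49 -47 -51 -50 -45 -43 -45 -47 -44 -39 -41 -38 -36 -39 -46 -52 -46
  -48 -41 -32 -18 -14  -8  -9  -9]
 [-47 -52 -49 -47 -48 -47 -44 -44 -45 -39 -29 -28 -24 -25 -33 -38 -44 -42
  -45 -32 -19  -8  -6 -10  -8  -9]
 [-42 -46 -46 -47 -49 -48 -49 -48 -46 -32 -17 -12 -11 -19 -24 -32 -41 -36
  -23 -16  -7  -4  -7  -5  -9  -3]
 [-44 -42 -50 -48 -51 -46 -50 -47 -43 -33 -12 -11  -9  -6 -12 -17 -24 -22
  -12  -7  -5  -1  -4  -2  -3  -5]]
tcp box [0.0151 0.1071 0.1332]
head box [-0.0443  0.0729  0.0792]
```

```bash
python3 - <<'E'
from h import *
for i in range(5):
    c=cam('side'); studmeas(c,272.5,192.0)
E
```

```text
tcp box [0.015  0.1077 0.1333]
head box [-0.0438  0.0735  0.072 ]
tcp box [0.015  0.108  0.1334]
head box [-0.0437  0.0738  0.0717]
tcp box [0.015  0.1082 0.1336]
head box [-0.0436  0.074   0.0715]
tcp box [0.0152 0.1082 0.1337]
head box [-0.0436  0.074   0.0715]
tcp box [0.0153 0.1081 0.1339]
head box [-0.0436  0.0739  0.0716]
```

drive_tool(moves=[[[0,0,0],[-0.0035,-0.015,0],0.012],[[0,0,0],[0,-0.013,0.01],0.012],[[0,0,0],[0,0,0.008],0.012],[[0,0,0],[0,0,0],0.012],[[0,0,0],[0,0,0],0.012]])

```text
time: 13.65
eef_pos: [0.6307, 0.0407, 0.1157]
tcp_rot: [0.061, 0.998, 0.001, 0.002]
contact_force: [-0.2, 0.4, -4.5]
opening: 0.194
finger_force: 79.3
```

```bash
python3 - <<'E'
from h import *
delta(W([.0195,.044,.1082]),boardR()); s=ctrl.get_state(); print(B.T@(s['eef_pos']-O))
E
```

```text
pos [0.6307 0.0407 0.1157] q [-0.0965  0.3269  1.7835  0.002   1.0267 -1.5462] t 13.65 F [-0.2492  0.4276 -4.5411] op 0.19403090207297868 ff 79.32183102238923
turn [ 0.0019  0.0045 -0.0002] deg 0.27925929261058885 shift now-axes [-0.0002 -0.0349  0.0075] target-axes [-0.0002 -0.0349  0.0075] world [-0.004  -0.0347 -0.0075]
[0.0193 0.0789 0.1157]
```

drive_tool(moves=[[[0,0,0],[0,0,0.003],0.012],[[0,0,0],[0,0,0.002],0.012],[[0,0,0],[0,0,0],0.012]])

```text
time: 14.02
eef_pos: [0.6307, 0.0408, 0.1107]
tcp_rot: [0.061, 0.998, 0.001, 0.002]
contact_force: [0.1, -0.5, -5.7]
opening: 0.193
finger_force: 79.4
```

drive_tool(moves=[[[0,0,0],[0,0,0.002],0.012],[[0,0,0],[0,0,0],0.012]])

```text
time: 14.28
eef_pos: [0.6307, 0.0407, 0.1088]
tcp_rot: [0.061, 0.998, 0.001, 0.002]
contact_force: [0.4, 0.7, -4.8]
opening: 0.188
finger_force: 79.4
```

drive_tool(moves=[[[0,0,0],[0,0,0.001],0.012],[[0,0,0],[0,0,0],0.012]])

```text
time: 14.52
eef_pos: [0.631, 0.0407, 0.1083]
tcp_rot: [0.061, 0.998, 0.001, 0.003]
contact_force: [-0.4, 1.0, -3.0]
opening: 0.19
finger_force: 79.7
```

drive_tool(moves=[[[0,0,0],[0,0,0.001],0.012],[[0,0,0],[0,0,0],0.012]])

```text
time: 14.78
eef_pos: [0.631, 0.0407, 0.1083]
tcp_rot: [0.061, 0.998, 0.001, 0.002]
contact_force: [-5.3, 0.9, 5.4]
opening: 0.192
finger_force: 80.6
```

drive_tool(moves=[[[0,0,0],[0,0,-0.0007],0.012],[[0,0,0],[0,-0.006,0],0.012],[[0,0,0],[0,-0.005,0],0.012],[[0,0,0],[0,-0.004,0],0.012],[[0,0,0],[0,0,0],0.012]])

```text
time: 15.4
eef_pos: [0.63, 0.025, 0.1083]
tcp_rot: [0.061, 0.998, 0.0, 0.004]
contact_force: [1.6, 2.0, 2.1]
opening: 0.19
finger_force: 80.4
```

```bash
python3 - <<'E'
from h import *
delta(W([.0195,.044,.1082]),boardR())
c=cam('side'); u,v=proj(c,W([-.043,.03,.051])).astype(int); save(c,'g4a.png',(u-35,v-35,u+35,v+35),5.5)
studmeas(c,u,v)
c=cam('top'); u,v=proj(c,W([-.043,.03,.051])).astype(int); save(c,'g4b.png',(u-35,v-35,u+35,v+35),5.5)
cv2.imwrite('pics/g4.png',np.hstack([cv2.imread('pics/g4a.png'),cv2.imread('pics/g4b.png')]))
E
```

```text
pos [0.63   0.025  0.1083] q [-0.1216  0.332   1.7925  0.0017  1.0096 -1.5704] t 15.4 F [1.568  2.0104 2.0596] op 0.19005620847121807 ff 80.43729905504733
turn [ 0.0014  0.0075 -0.0009] deg 0.4413281313273344 shift now-axes [ 0.0009 -0.0193  0.0001] target-axes [ 0.0009 -0.0193  0.0001] world [-0.0032 -0.019  -0.0001]
tcp box [0.0204 0.0633 0.1082]
head box [-0.0452  0.0291  0.056 ]
```

View pics/g4.png

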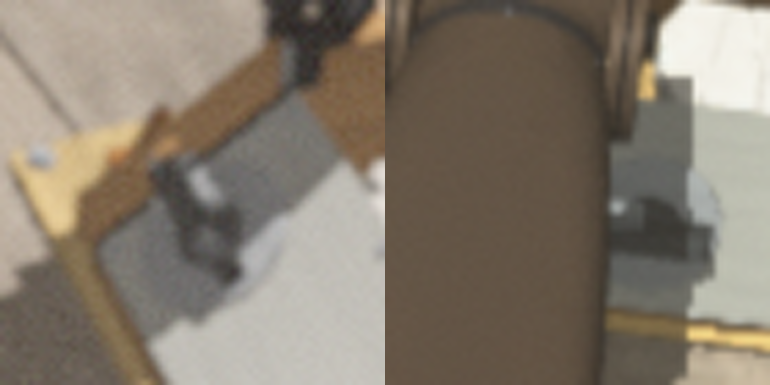

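drive_tool(moves=[[[0,0,0],[0,-0.004,0],0.012],[[0,0,0],[0,-0.004,0],0.012],[[0,0,0],[0,-0.004,0],0.012],[[0,0,0],[0,0,0],0.012]])

```text
time: 16.0
eef_pos: [0.6279, 0.0138, 0.1083]
tcp_rot: [0.061, 0.998, 0.001, 0.003]
contact_force: [0.5, 2.6, 4.8]
opening: 0.19
finger_force: 80.9
```

drive_tool(moves=[[[0,0,0],[0,-0.003,0],0.012],[[0,0,0],[0,-0.002,0],0.012],[[0,0,0],[0,0,0],0.012]])

```text
time: 16.38
eef_pos: [0.6272, 0.0094, 0.1083]
tcp_rot: [0.061, 0.998, 0.002, 0.003]
contact_force: [1.0, 4.6, 5.5]
opening: 0.191
finger_force: 80.9
```

```bash
python3 -c "
from h import *
delta(W([.0195,.044,.1082]),boardR())"
```

```text
pos [0.6272 0.0094 0.1083] q [-0.148   0.3266  1.7995  0.0044  1.0102 -1.5981] t 16.375 F [0.955  4.6162 5.4655] op 0.19115863392390395 ff 80.93795366759878
turn [ 0.0036  0.0055 -0.001 ] deg 0.38038140802436143 shift now-axes [ 0.0001 -0.0034  0.0001] target-axes [ 0.0001 -0.0034  0.0001] world [-0.0005 -0.0034 -0.0001]
```

drive_tool(moves=[[[0,0,0],[0,-0.002,-0.0005],0.012],[[0,0,0],[0,-0.001,0],0.012],[[0,0,0],[0,0,0],0.012]])

```text
time: 16.75
eef_pos: [0.6267, 0.0067, 0.1083]
tcp_rot: [0.061, 0.998, 0.002, 0.003]
contact_force: [0.6, 6.3, 4.0]
opening: 0.19
finger_force: 80.6
```

drive_tool(moves=[[[0,0,0],[0,-0.001,0],0.012],[[0,0,0],[0,0,0],0.012]])

```text
time: 17.0
eef_pos: [0.6266, 0.006, 0.1083]
tcp_rot: [0.061, 0.998, 0.002, 0.003]
contact_force: [1.2, 7.7, 4.1]
opening: 0.189
finger_force: 80.6
```

drive_tool(moves=[[[0,0,0],[0,-0.001,0],0.012],[[0,0,0],[0,0,0],0.012]])

```text
time: 17.25
eef_pos: [0.6265, 0.0053, 0.1083]
tcp_rot: [0.061, 0.998, 0.002, 0.003]
contact_force: [1.6, 7.2, 4.6]
opening: 0.192
finger_force: 80.6
```

```bash
python3 -c "
from h import *
delta(W([.0195,.044,.1082]),boardR());print(ctrl.get_state()['wrist_torque'])"
```

```text
pos [0.6265 0.0053 0.1083] q [-0.1551  0.3251  1.8014  0.0056  1.0101 -1.6072] t 17.25 F [1.5807 7.1958 4.562 ] op 0.19207302155598338 ff 80.59107663095347
turn [0.0046 0.0052 0.0004] deg 0.3975717268547722 shift now-axes [-0.0001  0.0007  0.0001] target-axes [-0.0001  0.0007  0.0001] world [ 0.0002  0.0007 -0.0001]
[ 1.5868 -0.4011  0.2278]
```

drive_tool(moves=[[[0,0,0],[0,-0.001,0],0.012],[[0,0,0],[0,-0.001,0],0.012],[[0,0,0],[0,0,0],0.012]])

```text
time: 17.62
eef_pos: [0.6263, 0.0039, 0.1083]
tcp_rot: [0.061, 0.998, 0.003, 0.003]
contact_force: [2.3, 8.9, 3.7]
opening: 0.188
finger_force: 80.6
```

```bash
python3 -c "
from h import *
delta(W([.0195,.044,.1082]),boardR());print(ctrl.get_state()['wrist_torque'])"
```

```text
pos [0.6263 0.0039 0.1083] q [-0.1578  0.3246  1.802   0.0069  1.0099 -1.6106] t 17.625 F [2.3182 8.8983 3.716 ] op 0.1882050321629803 ff 80.57849433695083
turn [0.0057 0.0052 0.0004] deg 0.4433127840880322 shift now-axes [-0.0002  0.0021  0.0001] target-axes [-0.0002  0.0021  0.0001] world [ 0.0004  0.0021 -0.0001]
[ 1.8313 -0.4047  0.2509]
```

drive_tool(moves=[[[0,0,0],[0,0,0],0.045],[[0,0,0],[0,0,0],0.045],[[0,0,0],[0,0,0],0.045],[[0,0,0],[0,0,-0.03],0.045],[[0,0,0],[0,0,-0.05],0.045]])

```text
time: 18.25
eef_pos: [0.6238, 0.0013, 0.1859]
tcp_rot: [0.061, 0.998, 0.001, -0.001]
contact_force: [-0.3, -1.3, 0.2]
opening: 0.529
finger_force: 0.0
```

drive_tool(moves=[[[0,0,0],[0,0,-0.05],0.0854],[[0,0,0],[0,0,0],0.0854]])

```text
time: 18.5
eef_pos: [0.6281, 0.0007, 0.2445]
tcp_rot: [0.061, 0.998, -0.0, 0.008]
contact_force: [-0.0, -0.1, 0.5]
opening: 0.924
finger_force: 0.0
```

```bash
python3 - <<'E'
from h import *
delta(AX0+N*.13,keyR(0))
c=cam('side'); u,v=proj(c,W([-.02,.04,.08])).astype(int); save(c,'g5.png',(u-50,v-40,u+50,v+40),7)
E
```

```text
pos [0.6281 0.0007 0.2445] q [-0.1607  0.1797  1.7107  0.0012  1.2354 -1.6092] t 18.5 F [-0.0461 -0.1044  0.4738] op 0.9235664775259281 ff 0.0
turn [-0.4658 -0.4663  1.5193] deg 94.88850061372636 shift now-axes [ 0.1523 -0.053   0.0671] target-axes [-0.0529 -0.1638 -0.0298] world [-0.1566 -0.0341 -0.0696]
```

View pics/g5.png

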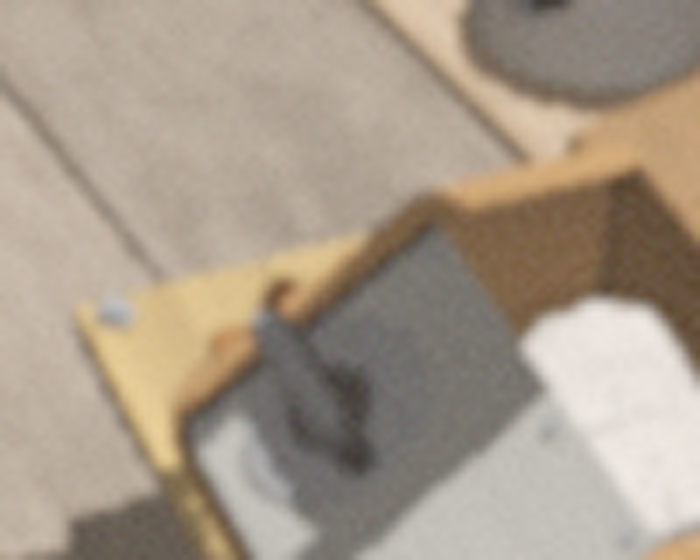

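drive_tool(moves=[[[-0.052,-0.052,0.169],[0,0,0],0.0854],[[-0.052,-0.052,0.169],[0,0,0],0.0854],[[-0.052,-0.052,0.169],[0,0,0],0.0854],[[-0.052,-0.052,0.169],[0,0,0],0.0854],[[-0.052,-0.052,0.169],[0,0,0],0.0854]])

```text
time: 19.18
eef_pos: [0.6242, 0.0013, 0.2353]
tcp_rot: [0.464, 0.867, 0.119, 0.134]
contact_force: [-0.1, 0.2, 0.0]
opening: 1.0
finger_force: 0.0
```

drive_tool(moves=[[[-0.052,-0.052,0.169],[0,0,0],0.0854],[[-0.052,-0.052,0.169],[0,0,0],0.0854],[[-0.052,-0.052,0.169],[0,0,0],0.0854],[[-0.052,-0.052,0.169],[0,0,0],0.0854],[[0,0,0],[0,0,0],0.0854]])

```text
time: 19.8
eef_pos: [0.6236, 0.0024, 0.2348]
tcp_rot: [0.715, 0.634, 0.195, 0.22]
contact_force: [-0.5, -1.0, -0.8]
opening: 0.999
finger_force: 0.0
```

drive_tool(moves=[[[0,0,0],[-0.013,-0.041,0],0.0854],[[0,0,0],[-0.013,-0.041,0],0.0854],[[0,0,0],[-0.013,-0.041,0],0.0854],[[0,0,0],[-0.013,-0.041,0.015],0.0854],[[0,0,0],[0,0,0],0.0854]])

```text
time: 20.42
eef_pos: [0.4897, -0.0337, 0.1282]
tcp_rot: [0.717, 0.633, 0.195, 0.218]
contact_force: [0.0, -0.1, -0.8]
opening: 1.003
finger_force: 0.0
```

```bash
python3 -c "
from h import *
chk(-.01,.03)"
```

```text
pos [ 0.4897 -0.0337  0.1282] q [-0.3339 -0.2444  2.435   0.3224  0.3868 -0.4738] t 20.425 F [ 0.0148 -0.1089 -0.815 ] op 1.0028073688912629 ff 0.0
turn [-0.0178 -0.0021 -0.0128] deg 1.2608001450418107 shift now-axes [-0.002   0.0129  0.0511] target-axes [-0.0021  0.012   0.0514] world [ 0.0388 -0.0067 -0.0352]
F tool [-0.1089 -0.4321  0.6912] M tool [ 0.2586  0.0208 -0.0263]
```

drive_tool(moves=[[[-0.018,-0.002,-0.013],[-0.001,0.012,0],0.0854],[[0,0,0],[0,0,0.02],0.0854],[[0,0,0],[0,0,0.018],0.0854],[[0,0,0],[0,0,0.013],0.0854],[[0,0,0],[0,0,0],0.0854]])

```text
time: 21.05
eef_pos: [0.5353, -0.0402, 0.0998]
tcp_rot: [0.709, 0.635, 0.201, 0.231]
contact_force: [-0.2, -0.5, 0.8]
opening: 1.0
finger_force: 0.0
```

```bash
python3 -c "
from h import *
chk(-.01,.03)"
```

```text
pos [ 0.5353 -0.0402  0.0998] q [-0.3127 -0.0615  2.3549  0.4454  0.2577 -0.6002] t 21.05 F [-0.1596 -0.5035  0.8235] op 0.9999167093265807 ff 0.0
turn [0.0123 0.001  0.0022] deg 0.7202703423920046 shift now-axes [-0.0009 -0.0095  0.0015] target-axes [-0.0009 -0.0095  0.0016] world [-0.0069 -0.0002 -0.0068]
F tool [-0.5247  0.3954 -0.7249] M tool [ 0.2648 -0.0636  0.043 ]
```

drive_tool(moves=[[[0.006,0,0],[0,-0.006,0],0.0854],[[0,0,0],[0,0,0],0.0854],[[0,0,0],[0,0,0],0.0854]])

```text
time: 21.42
eef_pos: [0.5278, -0.0394, 0.0951]
tcp_rot: [0.71, 0.635, 0.199, 0.228]
contact_force: [-0.6, -0.1, 0.2]
opening: 0.999
finger_force: 0.0
```

```bash
python3 -c "
from h import *
chk(-.01,.03)"
```

```text
pos [ 0.5278 -0.0394  0.0951] q [-0.3157 -0.0683  2.37    0.4464  0.2575 -0.6029] t 21.425 F [-0.6246 -0.0535  0.2361] op 0.9992616106509318 ff 0.0
turn [0.0045 0.0012 0.0007] deg 0.2717062361508073 shift now-axes [-0.0009 -0.0006  0.0022] target-axes [-0.0009 -0.0006  0.0022] world [ 0.0006 -0.001  -0.0021]
F tool [-0.1259 -0.3659 -0.5467] M tool [ 0.2855  0.0389 -0.0033]
```

Good; close and start turning.

drive_tool(moves=[[[0,0,0],[0,0,0.002],0.01],[[0,0,0],[0,0,0],0.01],[[0,0,0],[0,0,0],0.01],[[0,0,0],[0,0,0],0.01],[[0,0,0],[0,0,0],0.01]], grip_force=50)

```text
time: 22.05
eef_pos: [0.5284, -0.0394, 0.0928]
tcp_rot: [0.711, 0.635, 0.199, 0.227]
contact_force: [-4.8, -1.6, 3.5]
opening: 0.154
finger_force: 48.5
```

drive_tool(moves=[[[0,0,0.12],[0,0,0],0.01],[[0,0,0.12],[0,0,0],0.01],[[0,0,0.12],[0,0,0],0.01],[[0,0,0.12],[0,0,0],0.01],[[0,0,0],[0,0,0],0.01]])

```text
time: 22.68
eef_pos: [0.528, -0.0393, 0.0925]
tcp_rot: [0.842, 0.448, 0.247, 0.173]
contact_force: [-6.4, -0.7, 3.8]
opening: 0.15
finger_force: 49.1
```

```bash
python3 -c "
from h import *
chk(.5,.03)"
```

```text
pos [ 0.528  -0.0393  0.0925] q [-0.3154 -0.0613  2.3689  0.4523  0.2546 -0.1283] t 22.675 F [-6.3681 -0.6696  3.8394] op 0.1500051626000768 ff 49.091022200882435
turn [ 0.0019 -0.0005  0.0299] deg 1.7168593015749398 shift now-axes [-0.0006  0.0011 -0.0001] target-axes [-0.0006  0.0011 -0.0001] world [ 0.0004 -0.0011  0.0005]
F tool [-2.5979 -1.9281 -6.7287] M tool [ 0.453  -0.5101  0.0816]
```

drive_tool(moves=[[[0,0,0.12],[0,0,0],0.01],[[0,0,0.12],[0,0,0],0.01],[[0,0,0.12],[0,0,0],0.01],[[0,0,0],[0,0,0],0.01]])

```text
time: 23.18
eef_pos: [0.5278, -0.0389, 0.0923]
tcp_rot: [0.908, 0.29, 0.274, 0.126]
contact_force: [-8.6, 1.0, 4.8]
opening: 0.147
finger_force: 49.3
```

```bash
python3 -c "
from h import *
chk(.83,.03)"
```

```text
pos [ 0.5278 -0.0389  0.0923] q [-0.3151 -0.0614  2.3693  0.4524  0.2552  0.2317] t 23.175 F [-8.5976  1.0173  4.7817] op 0.1472142041107245 ff 49.255263498052955
turn [ 0.0007 -0.001   0.    ] deg 0.06916688088357748 shift now-axes [-0.0001  0.0017 -0.0001] target-axes [-0.0001  0.0017 -0.0001] world [ 0.0007 -0.0014  0.0007]
F tool [-3.2256 -2.9016 -8.8879] M tool [ 0.3319 -0.5695  0.0578]
```

drive_tool(moves=[[[0,0,0.12],[0,0,0],0.01],[[0,0,0.12],[0,0,0],0.01],[[0,0,0.12],[0,0,0],0.01],[[0,0,0.12],[0,0,0],0.01],[[0,0,0],[0,0,0],0.01]])

```text
time: 23.8
eef_pos: [0.5276, -0.0385, 0.0921]
tcp_rot: [0.951, 0.066, 0.296, 0.057]
contact_force: [-8.0, 3.2, 5.3]
opening: 0.148
finger_force: 49.3
```

```bash
python3 -c "
from h import *
chk(1.31,.03)"
```

```text
pos [ 0.5276 -0.0385  0.0921] q [-0.3145 -0.0614  2.3694  0.4529  0.256   0.7118] t 23.8 F [-7.9574  3.2139  5.2958] op 0.14813375773189053 ff 49.34922466054559
turn [-0.0009 -0.0007 -0.0002] deg 0.06454261772485236 shift now-axes [ 0.0008  0.0021 -0.0001] target-axes [ 0.0008  0.0021 -0.0001] world [ 0.0008 -0.0019  0.0008]
F tool [-3.0473 -3.1214 -9.0921] M tool [ 0.2579 -0.6267  0.0015]
```

drive_tool(moves=[[[0,0,0.12],[0,0,0],0.01],[[0,0,0.12],[0,0,0],0.01],[[0,0,0.1],[0,0,0],0.01],[[0,0,0.04],[0,0,0],0.01]])

```text
time: 24.3
eef_pos: [0.5276, -0.038, 0.0921]
tcp_rot: [0.947, -0.114, 0.301, -0.0]
contact_force: [-6.0, 5.3, 5.0]
opening: 0.152
finger_force: 49.1
```

```bash
python3 -c "
from h import *
chk(1.7,.03)"
```

```text
pos [ 0.5276 -0.038   0.0921] q [-0.3138 -0.0613  2.3693  0.4529  0.2567  1.0921] t 24.3 F [-6.0128  5.3005  5.0097] op 0.15242699962914097 ff 49.12815657444298
turn [-0.0018  0.0003  0.0101] deg 0.5883992281579421 shift now-axes [ 0.0017  0.0021 -0.0001] target-axes [ 0.0017  0.0021 -0.0001] world [ 0.0008 -0.0024  0.0009]
F tool [-3.0658 -4.2091 -7.8887] M tool [ 0.3981 -0.5481 -0.1328]
```

drive_tool(moves=[[[0,0,0.03],[0,0,0],0.01],[[0,0,0.02],[0,0,0],0.01],[[0,0,0],[0,0,0],0.01]])

```text
time: 24.68
eef_pos: [0.5275, -0.0379, 0.092]
tcp_rot: [0.944, -0.134, 0.3, -0.007]
contact_force: [-4.6, 5.8, 4.5]
opening: 0.151
finger_force: 51.8
```

```bash
python3 -c "
from h import *
chk(1.7,.03)"
```

```text
pos [ 0.5275 -0.0379  0.092 ] q [-0.3135 -0.0613  2.3691  0.4496  0.2572  1.1371] t 24.675 F [-4.6044  5.7714  4.5086] op 0.15061433838414484 ff 51.804843340069056
turn [-0.0014  0.001  -0.0314] deg 1.8020213286414541 shift now-axes [ 0.0019  0.002  -0.0001] target-axes [ 0.0018  0.0021 -0.0001] world [ 0.0009 -0.0024  0.001 ]
F tool [-2.5442 -4.8339 -6.7081] M tool [ 0.4921 -0.6869 -0.9413]
```

drive_tool(moves=[[[0,0,-0.02],[0,0,0],0.01],[[0,0,0],[0,0,0],0.07],[[0,0,0],[0,0,0],0.07],[[0,0,0],[0,0,0],0.07],[[0,0,0],[0,0,-0.02],0.07]])

```text
time: 25.3
eef_pos: [0.5169, -0.0382, 0.1083]
tcp_rot: [0.945, -0.129, 0.301, -0.004]
contact_force: [0.2, 0.6, 0.5]
opening: 0.819
finger_force: 0.0
```

drive_tool(moves=[[[0,0,0],[0,0,-0.04],0.07],[[0,0,0],[0,-0.01,-0.03],0.07],[[0,0,0],[0,0,-0.02],0.07],[[0,0,0],[0,0,-0.03],0.07],[[0,0,0],[0,0,0],0.07]])

```text
time: 25.92
eef_pos: [0.4519, -0.0203, 0.2108]
tcp_rot: [0.944, -0.129, 0.305, -0.003]
contact_force: [0.9, -0.5, 0.3]
opening: 0.817
finger_force: 0.0
```

```bash
python3 - <<'E'
from h import *
delta(AX0+N*.15,keyR(1.7))
ims=[]
for n in('side','top'):
    c=cam(n); u,v=proj(c,W([-.02,.02,.08])).astype(int); save(c,n+'6.png',(u-50,v-50,u+50,v+50),3.9); ims.append(cv2.imread('pics/'+n+'6.png'))
cv2.imwrite('pics/g6.png',np.hstack(ims))
E
```

```text
pos [ 0.4519 -0.0203  0.2108] q [-0.3334 -0.5383  2.4689  0.2101  0.6112  1.3737] t 25.925 F [ 0.8654 -0.474   0.2777] op 0.816621205822552 ff 0.0
turn [ 0.001  -0.0098 -0.0194] deg 1.2455168275745183 shift now-axes [-0.0019  0.011   0.0215] target-axes [-0.0019  0.011   0.0215] world [ 0.0082 -0.0117 -0.0195]
```

View pics/g6.png

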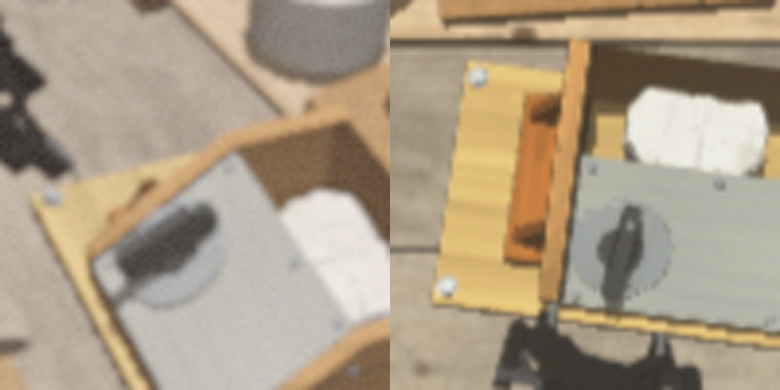

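```bash
python3 - <<'E'
from h import *
r=[]
for k in range(3):
    c=cam('top'); g=c['image'].astype(float); S=(g[:,:,0]-g[:,:,2])
    for x in(.02,.04,.06,.08):
        ys=np.arange(.02,.062,.001); p=np.array([proj(c,W([x,y,.112])) for y in ys],np.float32)
        v=cv2.remap(g.astype(np.float32),p[:,0][None],p[:,1][None],cv2.INTER_LINEAR)[0]
        if k==0: print(x,v.max(1).round().astype(int)[::2], (v[:,0]-v[:,2]).astype(int)[::2])
E
```

```text
0.02 [150 118 106  95  83  73  89 118 167 195 202 206 209 214 214 210 190 187
 192 187 183] [ 67  51  44  37  31  26  37  57  86 103 107 109 111 114 114 114 114 120
 127 123 121]
0.04 [152 131 110  97  83  71  98 142 197 205 208 212 215 216 207 168 108  91
  83  89  95] [ 68  57  46  39  31  24  44  71 102 108 110 113 114 115 109  87  55  45
  42  47  51]
0.06 [ 81  82  82  81  81  89 109 161 201 207 211 214 217 216 212 198 195 214
 222 226 226] [ 34  34  34  33  34  40  52  82 106 110 113 115 116 115 112 101  96 102
 104 104 105]
0.08 [ 81  82  81  80  80  88 106 153 186 209 213 216 219 217 212 196 184 175
 173 172 172] [ 35  35  34  34  34  39  50  79  99 113 114 115 116 114 107  88  62  40
  37  36  36]
```

```bash
python3 - <<'E'
from h import *
c=cam('top')
im=cv2.imread('pics/t1.png') # before: face left edge (end plane) in same camera, at x=.007..-.06 on face
def prof(get,x,z):
    ys=np.arange(.015,.06,.001); p=np.array([get(proj(c,W([x,y,z]))) for y in ys],np.float32); return ys,p
for x in(-.05,-.02,-.01,.0,.005):
    z=.037+(x+.1)*.7009
    ys,p=prof(lambda q:((q[0]-165+.5)*4.7-.5,(q[1]-122+.5)*4.7-.5),x,z)
    b=cv2.remap(im.astype(np.float32),p[:,0][None],p[:,1][None],cv2.INTER_LINEAR)[0]
    ys,p=prof(lambda q:q,x,z)
    a=cv2.remap(c['image'].astype(np.float32),p[:,0][None],p[:,1][None],cv2.INTER_LINEAR)[0]
    print(x,'before R-B',(b[:,2]-b[:,0]).astype(int)[::2],'\n after',(a[:,0]-a[:,2]).astype(int)[::2])
E
```

```text
-0.05 before R-B [  6   6   4   2   2   3   2   5   9  12  23  41  72  97 100 100  99  99
  99  99  99  98  99] 
 after [  1   1   1   1   0   0   1   4  10  33  60  90  99 101 103 105 108 104
  93  65  62  70  72]
-0.02 before R-B [ 13  13  13  13  13  14  13  13  12  14  21  41  70  93 102 101 100 100
 101 101 102 101 100] 
 after [ 13  13  13  14  13  13  13  14  20  39  67  89 103 108 109 109 110 112
 114 125 133 135 134]
-0.01 before R-B [ 13  13  13  13  13  13  14  14  13  14  27  57  90 104 102 102 102 102
 103 103 103 103 104] 
 after [ 13  13  14  13  13  13  13  13  24  46  81 105 107 108 109 109 109 107
  99 105 129 134 135]
0.0 before R-B [ 11   8   4   3   4   7  10  12  12  13  23  44  79 104 106 105 103 103
 103 103 104 103 103] 
 after [ 11   8   5   5   6   9  12  15  18  40  66  93 103 106 107 108 109 112
 116 120 128 134 130]
0.005 before R-B [48 48 46 43 40 43 40 35 22 19 34 60 84 93 95 95 95 96 97 97 97 96 96] 
 after [ 51  50  45  34  24  23  20  17  28  47  78  92 101 105 107 107 107 108
 112 126 133 133 127]
```

```bash
python3 -c "
from h import *
print(ctrl.sign_off())"
```

```text
the job is handed in; nothing more can be done
None
```

The end board is clamped on the box: the key is turned clockwise to its stop, the board's inner face sits about 4 mm inside the free-seal line in the top view (that is, at the clamped position), the gripper is open and clear, and the job was handed in at about 26 s of the 69 s allowed.

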